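Release the latched key on the sample shaker

TASK

One of the four identical keys on the soil shaker's front deck has been left latched down a few millimetres: find it, by tapping the keys lightly with a closed fingertip if need be, then press it fully home and let go so that it springs back up. Do not push any of the other three keys home, for it would stay latched, and leave the vials, bottles, dish, beaker and spoon where they stand.

Things in the scene. Friction and masses are not known exactly. Their poses are not given: they have to be found in the camera images.
- key_a_top (a point): centre of the top face (z up) of one of four identical white keys in a row on the shaker's deck; letters do not follow the row's order. Cap 30 mm across the row by 24 mm along it; 50 mm between neighbours' centres; black rim 4 mm high around it. Top 68 mm above the bench when up, about 64 mm latched, 61 mm pushed home; deck 50 mm.
- key_a (a joint): travel down of the key of key_a_top, m: 0 up, about 0.004 latched, 0.0072 home (its stop). An up key yields from 3 N, is home at about 7 N and then latches for good; under 6 mm it just springs back. The latched key yields under 1 mm at 2 N; pushed home (7 N, up to 15 N is harmless) and let go it springs to 0 in 0.3 s, and from then on springs back whenever pressed.
- key_b_top (a point): centre of the top face (z up) of one of four identical white keys in a row on the shaker's deck; letters do not follow the row's order. Cap 30 mm across the row by 24 mm along it; 50 mm between neighbours' centres; black rim 4 mm high around it. Top 68 mm above the bench when up, about 64 mm latched, 61 mm pushed home; deck 50 mm.
- key_b (a joint): travel down of the key of key_b_top, m: 0 up, about 0.004 latched, 0.0072 home (its stop). An up key yields from 3 N, is home at about 7 N and then latches for good; under 6 mm it just springs back. The latched key yields under 1 mm at 2 N; pushed home (7 N, up to 15 N is harmless) and let go it springs to 0 in 0.3 s, and from then on springs back whenever pressed.
- key_c_top (a point): centre of the top face (z up) of one of four identical white keys in a row on the shaker's deck; letters do not follow the row's order. Cap 30 mm across the row by 24 mm along it; 50 mm between neighbours' centres; black rim 4 mm high around it. Top 68 mm above the bench when up, about 64 mm latched, 61 mm pushed home; deck 50 mm.
- key_c (a joint): travel down of the key of key_c_top, m: 0 up, about 0.004 latched, 0.0072 home (its stop). An up key yields from 3 N, is home at about 7 N and then latches for good; under 6 mm it just springs back. The latched key yields under 1 mm at 2 N; pushed home (7 N, up to 15 N is harmless) and let go it springs to 0 in 0.3 s, and from then on springs back whenever pressed.
- key_d_top (a point): centre of the top face (z up) of one of four identical white keys in a row on the shaker's deck; letters do not follow the row's order. Cap 30 mm across the row by 24 mm along it; 50 mm between neighbours' centres; black rim 4 mm high around it. Top 68 mm above the bench when up, about 64 mm latched, 61 mm pushed home; deck 50 mm.
- key_d (a joint): travel down of the key of key_d_top, m: 0 up, about 0.004 latched, 0.0072 home (its stop). An up key yields from 3 N, is home at about 7 N and then latches for good; under 6 mm it just springs back. The latched key yields under 1 mm at 2 N; pushed home (7 N, up to 15 N is harmless) and let go it springs to 0 in 0.3 s, and from then on springs back whenever pressed.
- shaker: bench shaker, fixed: grey front deck 310 mm wide, 155 mm deep, 50 mm high, with the key row; behind it (+x side, from 85 mm behind the row) a white base with an aluminium platform at 82 mm and two round steel pans, tops at 113 mm. Origin on the bench under the middle of the row; x from the row to the platform, y along the row, z up.
- vial_1: small capped glass vial, 24 mm in diameter, 42 mm tall, standing loose on the deck about 60 mm behind the key row; leave alone. Origin at the centre of its underside.
- wash_bottle: white wash bottle with a blue cap, 66 mm in diameter, 160 mm tall, standing loose on the bench at the +y end of the shaker; leave alone. Origin at the centre of its underside.
- dish: shallow glass dish, 90 mm in diameter, 14 mm tall, on the bench at the -y end of the shaker; leave alone. Origin at the centre of its underside.
- spoon: steel spoon with a wooden handle lying on the bench at the -y end of the shaker; leave alone. Origin about its middle, x along it.
- beaker: open glass beaker, 64 mm in diameter, 75 mm tall, on the right of the bench; leave alone. Origin at the centre of its underside.
- dropper: small white dropper bottle, 28 mm in diameter, 65 mm tall, on the bench 120 to 140 mm in front of the key row; leave alone. Origin at the centre of its underside.
- vial_2: small capped glass vial, 24 mm in diameter, 42 mm tall, standing loose on the deck about 60 mm behind the key row; leave alone. Origin at the centre of its underside.

How it is judged:
By the outcome, as a careful person would: the job done as asked, in the order asked, and still so for the second after the job is handed in, with the robot touching nothing.
It also fails if it takes over 54 s, if anything falls off the work surface, if the arm or the gripper's body presses on something with over 40 N, if the wrist force passes 120 N, or if a joint passes its speed limit or range.

ROBOT

A 7-joint arm with a two-finger parallel gripper is mounted at the origin on the work surface. World frame = base frame: x ahead of the robot, y to its left, z up, the work surface at z = 0. Lengths are in m, angles in rad, forces in N, time in s.
With the tool pointing down it reaches from about 0.4 to 0.85 m from the base axis. Payload 6.9 kg.
Tool frame: the origin (TCP) lies midway between the tips of the shut fingers; the grasp point (between the pads) lies behind it (ctrl.pinch_z is the z of the grasp point in the tool frame, in m); z points along the fingers, y is the direction in which the jaws open and shut (so a half turn about z gives the same grasp; the last joint's range is limited). The gripper opens to 85 mm and grips with 20 to 120 N. Pads are 22 mm wide; open, the fingers measure 114 mm over their backs; the gripper's body (76 mm by 85 mm) begins 54 mm behind the grasp point. The pads swing forward as they close: fully open they stand 13 mm farther back than shut.
Start: joints at [1.232, 0.507, -0.238, 1.5, 0.126, 1.149, -0.155], TCP at [0.268, -0.564, 0.231] pointing down, gripper open.
Joint ranges: [-3.08, 3.08], [-0.24, 2.05], [-1.43, 1.35], [0, 2.5], [-1.52, 4.66], [0.17, 1.96], [-2.89, 2.89]. Speed limits (rad/s): [2.39, 2.39, 3.14, 3.14, 3.14, 3.14, 3.14].

INTERFACE

Orientations are given as a unit quaternion [w, x, y, z].
In Python, from station import ctrl, get_state, vision, ticket, models gives the robot as it stands. Calls block until the motion is done:
- ctrl.movep(position, orientation): joint-space move of the TCP to a pose.
- ctrl.movel(position, frame=None, max_speed=0.15): straight line of the TCP; frame=None keeps the orientation; max_speed is the mean speed in m/s.
- ctrl.set_joints(angles): joint-space move.
- ctrl.ungrasp() and ctrl.close_gripper(force=None): open the fingers fully, or close them until they stop; force is the grip in N (None keeps the last).
- ctrl.pause(seconds).
- ctrl.ik(position, orientation): joint angles nearest the present ones, or None.
- get_state(): the state.
- vision.grab_frame(name): name is "side" or "top" or "wrist"; returns (picture, depth): 384x512x3 uint8, blue, green, red; 384x512 float32, m along the optical axis (not along the pixel's ray), 0 where there is no reading.
- vision.camera_info(name): a dict with "mtx" (3x3 intrinsics, pixels), "R" (3x3) and "t" (3): a world point X has camera coordinates R X + t; the wrist camera has in their place "hand_eye" (4x4, takes a point from camera to tool coordinates, whose origin is the TCP and whose axes are the flange's). Camera axes: x right, y down, z forward; pixel columns grow to the right and rows downward; lengths in m; the calibration is good to about 2 mm. A picture is of the moment at which its call begins: read the wrist's pose just before it. camera_info takes no time and is no camera call.
A pose or a line that the arm cannot do raises ctrl.Unreachable and nothing moves.
- ticket.close_job(): hands the job in, once; it reports no verdict.
Trained networks look in the newest picture that a camera, given by its name, has taken for a name from the list of things; names that differ only in an ending like _2 or _b are one class to them, and where a whole thing is asked for, a point or a joint stands for the part that bears it (a point fixed in the world has none). Each returns a list of dicts, best first, with "p" (0 to 1); they miss things now and then, are a little off and sometimes report something else, mostly with a low value. They report only what shows in the picture. A call takes as long as a camera call.
- models.recognise(camera, target): "point" ([column, row] in pixels, amid what is visible of it).
- models.masks_of(camera, target): "mask" (384x512 bool, what is visible of it) and "point" ([column, row] in pixels, amid what is visible of it).
The state is a dict: "time": time; "qpos": joint angles; "qd": joint speeds; "tau": joint torques, N m; "tcp_pos": TCP position; "eef_rot": TCP orientation; "contact_force": force on the tool from outside, world axes, zero at the start; "wrist_torque": the same for the moment, N m; "width": finger opening in m.
Only numpy, scipy, OpenCV 4.12 (cv2) and the standard library are available. Lean on these libraries where they do the work, as an engineer would, in place of code of your own. Each camera call takes 0.05 s, during which the arm holds its last target. There are 200 camera calls.

## Working session

There is one attempt and no reset: what is moved stays moved. The work goes in short steps, each a Python script; the robot and the scene stay as the last script left them, time stands still between calls to the robot, and variables do not carry over. Pictures are saved under pics/ and viewed, about 8 in all and at most 12, crops included, and the job is handed in when it is done.

```bash
mkdir -p pics; ls; python3 - <<'E'
from station import ctrl, get_state, vision, models
import cv2, numpy as np
for n in ("top","side"):
    im,d=vision.grab_frame(n); np.savez(f"{n}.npz",im=im,d=d); cv2.imwrite(f"pics/{n}1.png",im)
    c=vision.camera_info(n); K,R,t=map(np.array,(c["mtx"],c["R"],c["t"]))
    print(n,"cam at",-R.T@t,K[0,0])
    for r in models.masks_of(n,"key_a_top"):
        u,v=r["point"]; m=r["mask"]; z=np.median(d[m]) if m.any() else 0
        X=R.T@(z*np.linalg.inv(K)@[u,v,1]-t)
        print(np.round(r["p"],2),np.round([u,v],1),m.sum(),X.round(4))
s=get_state();print(s["time"],s["tcp_pos"],s["eef_rot"],s["contact_force"],s["width"],ctrl.pinch_z)
E
```

```text
pics
top cam at [ 0.45625194 -0.07818467  1.19242327] 466.69601428465216
0.58 [209.7 192.2] 107 [0.5103 0.0521 0.0672]
side cam at [0.33291815 0.69723104 0.75958636] 401.6819215386173
0.72 [255.  231.3] 160 [0.5072 0.0471 0.0708]
0.2 [ 0.26817208 -0.56418463  0.23075997] [-5.54515321e-04  9.75477114e-01  2.20100139e-01 -1.45167254e-04] [ 0.13983716 -0.12418057  0.6309492 ] 0.08524530233888886 -0.0187
```

```bash
python3 - <<'E'
import cv2,numpy as np
a=cv2.imread("pics/top1.png"); b=cv2.imread("pics/side1.png")
cv2.imwrite("pics/top_c.png",cv2.resize(a[60:360,100:500],None,fx=2,fy=2,interpolation=cv2.INTER_CUBIC))
E
```

```text
(no output)
```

View pics/top_c.png

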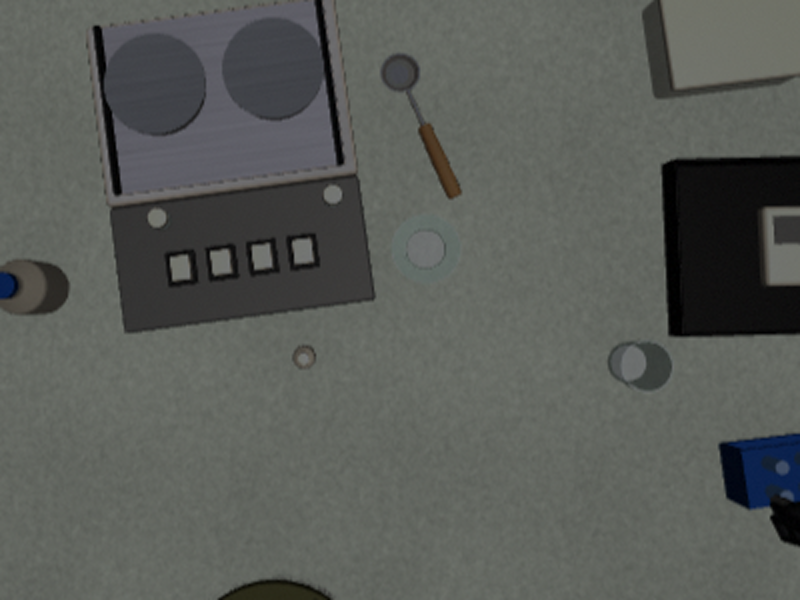

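View pics/side1.png

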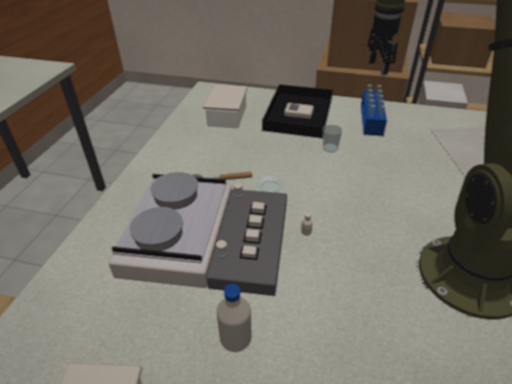

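```bash
cat > h.py <<'E'
import cv2, numpy as np
from scipy.spatial.transform import Rotation as Ro
from station import ctrl, get_state, vision, models
def Rq(q): return Ro.from_quat(np.r_[q[1:],q[0]])
def caps(im,K,amin,amax,thr):
    g=cv2.cvtColor(im,cv2.COLOR_BGR2GRAY)
    n,l,s,c=cv2.connectedComponentsWithStats((g>thr).astype(np.uint8))
    return [(c[i],s[i],l==i) for i in range(1,n) if amin<s[i,4]<amax]
def ray(K,u,v): return np.linalg.inv(K)@[u,v,1]
E
python3 - <<'E'
from h import *
f=np.load("top.npz"); im,d=f["im"],f["d"]
c=vision.camera_info("top"); K,R,t=map(np.array,(c["mtx"],c["R"],c["t"])); C=-R.T@t
g=cv2.cvtColor(im,cv2.COLOR_BGR2GRAY)
P=[]
for u,v in [(190.5,194),(211,191.5),(231.5,188.5),(251.5,185.5)]:
    x,y=int(u)-9,int(v)-9; w=g[y:y+19,x:x+19].astype(float)
    th,b=cv2.threshold(w.astype(np.uint8),0,255,cv2.THRESH_OTSU)
    n,l,s,cc=cv2.connectedComponentsWithStats(b); k=l[9,9]
    uc,vc=cc[k]+[x,y]; m=(l==k); dz=np.median(d[y:y+19,x:x+19][cv2.erode(m.astype(np.uint8),np.ones((3,3)))>0])
    r=R.T@ray(K,uc,vc); X=C+r*(0.068-C[2])/r[2]; P.append(X)
    print(round(uc,1),round(vc,1),s[k,4],"z from depth",round((C+r*dz)[2],4),X.round(4))
P=np.array(P); print(np.linalg.norm(np.diff(P,axis=0),axis=1)); v=P[0]-P[3]; yaw=np.arctan2(-v[0],v[1]); print("yaw",yaw,P.mean(0))
np.savez("row.npz",P=P,yaw=yaw)
for j in (0,np.pi/2,-np.pi/2,np.pi):
    q=(Ro.from_euler("z",yaw+j)*Ro.from_euler("x",np.pi)).as_quat(); q=np.r_[q[3],q[:3]]
    a=ctrl.ik(P.mean(0)+[0,0,.2],q); print(j,q.round(3),None if a is None else np.round(a,2))
print(np.array(vision.camera_info("wrist")["hand_eye"]).round(3),vision.camera_info("wrist")["mtx"])
E
```

```text
189.8 193.5 113 z from depth 0.0638 [0.5083 0.1002 0.068 ]
209.9 190.6 116 z from depth 0.0675 [0.514  0.0513 0.068 ]
230.5 188.0 113 z from depth 0.067 [0.5192 0.0017 0.068 ]
250.9 185.3 115 z from depth 0.0672 [ 0.5247 -0.0478  0.068 ]
[0.04917683 0.04986873 0.04988221]
yaw 0.10984805016167602 [0.51655596 0.02634793 0.068     ]
0 [0.    0.998 0.055 0.   ] [ 0.33  0.34 -0.6   1.72  0.21  1.15 -1.79]
1.5707963267948966 [0.    0.667 0.745 0.   ] [ 0.49  0.39 -0.86  1.71  0.32  1.18 -0.34]
-1.5707963267948966 [ 0.     0.745 -0.667 -0.   ] [-0.82  0.52  1.15  1.73 -0.5   1.23 -2.57]
3.141592653589793 [-0.    -0.055  0.998  0.   ] [ 0.64  0.48 -1.13  1.71  0.46  1.25  1.08]
[[-0.    -0.951 -0.309  0.08 ]
 [ 1.    -0.     0.001  0.   ]
 [-0.001 -0.309  0.951 -0.142]
 [ 0.     0.     0.     1.   ]] [[318.99558047   0.         252.26455963]
 [  0.         318.99558047 189.46858099]
 [  0.           0.           1.        ]]
```

```bash
python3 - <<'E'
from h import *
f=np.load("row.npz"); P,yaw=f["P"],float(f["yaw"])
q=(Ro.from_euler("z",yaw)*Ro.from_euler("x",np.pi)).as_quat(); q=np.r_[q[3],q[:3]]
ctrl.close_gripper(20)
ctrl.movep(P.mean(0)+[0,0,.13],q); ctrl.pause(.3)
s=get_state(); im,d=vision.grab_frame("wrist"); cv2.imwrite("pics/w1.png",im); np.savez("w1.npz",im=im,d=d,p=s["tcp_pos"],q=s["eef_rot"])
print(s["time"],s["tcp_pos"],s["contact_force"],s["width"])
c=vision.camera_info("wrist"); K=np.array(c["mtx"]); H=np.array(c["hand_eye"])
R=Rq(s["eef_rot"]).as_matrix()
g=cv2.cvtColor(im,cv2.COLOR_BGR2GRAY)
T=np.eye(4);T[:3,:3]=R;T[:3,3]=s["tcp_pos"]; T=T@H
for X in P:
    p=K@(np.linalg.inv(T)@np.r_[X,1])[:3]; u,v=p[:2]/p[2]
    i,j=int(v),int(u); rr=T[:3,:3]@ray(K,u,v); z=T[2,3]+rr[2]*np.median(d[i-4:i+5,j-4:j+5])
    print("pix",u.round(1),v.round(1),"z",z.round(4),g[i,j])
E
```

```text
3.5583 [0.5166012  0.02599037 0.1979673 ] [-0.21841125 -0.04854804  0.29636297] 5.232940247196374e-05
pix 168.2 180.6 z 0.0636 228
pix 223.5 180.2 z 0.0676 229
pix 279.6 180.4 z 0.0682 230
pix 335.8 180.4 z 0.0679 229
```

View pics/w1.png

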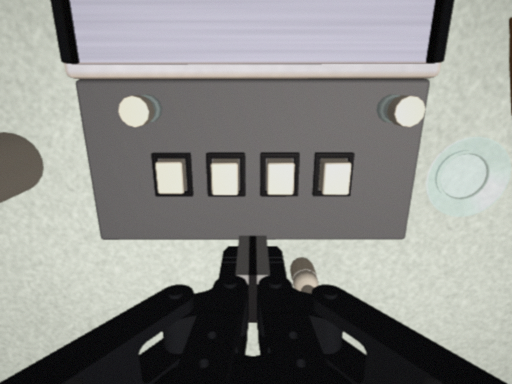

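```bash
python3 - <<'E'
from h import *
f=np.load("row.npz"); P=f["P"]; w=np.load("w1.npz"); d=w["d"]
c=vision.camera_info("wrist"); K=np.array(c["mtx"]); H=np.array(c["hand_eye"])
T=np.eye(4);T[:3,:3]=Rq(w["q"]).as_matrix();T[:3,3]=w["p"]; T=T@H
g=cv2.cvtColor(w["im"],cv2.COLOR_BGR2GRAY)
n,l,s,cc=cv2.connectedComponentsWithStats((g[150:205,150:200]>190).astype(np.uint8))
k=1+np.argmax(s[1:,4]); u,v=cc[k]+[150,150]
r=T[:3,:3]@ray(K,u,v); X=T[:3,3]+r*(0.064-T[2,3])/r[2]
print("wrist cap",u,v,s[k],X.round(4),"top",P[0].round(4))
x=(X+P[0])/2; x[2]=.1
ctrl.movel(x); ctrl.movel([x[0],x[1],.073],max_speed=.05); ctrl.pause(.3)
f0=np.array(get_state()["contact_force"]); print("bias",f0.round(2),get_state()["tcp_pos"].round(4) if hasattr(get_state()["tcp_pos"],"round") else get_state()["tcp_pos"])
for z in np.arange(.071,.0615,-.0005):
    ctrl.movel([x[0],x[1],z],max_speed=.01); ctrl.pause(.1); s=get_state(); F=np.array(s["contact_force"])-f0
    print(round(z,4),round(s["tcp_pos"][2],5),F.round(2))
    if F[2]>1: break
np.save("x.npy",np.r_[x[:2],f0]); print(s["time"])
E
```

```text
wrist cap 169.3734939759036 177.3855421686747 [  6  13  27  30 747] [0.5101 0.1002 0.064 ] top [0.5083 0.1002 0.068 ]
bias [ 0.01 -0.49  0.44] [0.5094 0.1002 0.0732]
0.071 0.07098 [0.42 0.94 0.2 ]
0.0705 0.07052 [ 0.14  0.02 -1.5 ]
0.07 0.07001 [0.02 0.66 0.05]
0.0695 0.06951 [ 0.33  0.07 -0.89]
0.069 0.06901 [-0.47  1.7  -1.61]
0.0685 0.06849 [ 0.01  0.84 -0.53]
0.068 0.06799 [-0.17 -0.1  -0.01]
0.0675 0.06751 [-0.22  0.45 -0.62]
0.067 0.06699 [0.2  1.55 0.51]
0.0665 0.06648 [ 0.34  0.79 -1.98]
0.066 0.066 [ 0.05  0.68 -1.27]
0.0655 0.06549 [-0.45  0.53 -0.42]
0.065 0.06501 [-0.35  1.13 -1.45]
0.0645 0.06449 [ 0.12 -0.31 -2.11]
0.064 0.06416 [-0.69  0.53  2.31]
10.9167
```

Contact came only at 64 mm, where an up key would have met the fingertip at 68 mm. This is the latched key, so I'll press it home.

```bash
python3 - <<'E'
from h import *
a=np.load("x.npy"); x=a[:2]; f0=a[2:]
for z in np.arange(.0635,.0570,-.0005):
    ctrl.movel([*x,z],max_speed=.02); Fs=[]
    for _ in range(4): ctrl.pause(.04); s=get_state(); Fs.append(s["contact_force"][2]-f0[2])
    F=np.mean(Fs); print(round(z,4),round(s["tcp_pos"][2],5),F.round(2))
    if F>10: break
ctrl.movel([*x,.085],max_speed=.1)
ctrl.movel([*x,.197]); ctrl.movel([.5166,.026,.198]); ctrl.pause(.3)
s=get_state(); im,d=vision.grab_frame("wrist"); cv2.imwrite("pics/w2.png",im)
P=np.load("row.npz")["P"]
c=vision.camera_info("wrist"); K=np.array(c["mtx"]); H=np.array(c["hand_eye"])
T=np.eye(4);T[:3,:3]=Rq(s["eef_rot"]).as_matrix();T[:3,3]=s["tcp_pos"]; T=T@H
for X in P:
    p=K@(np.linalg.inv(T)@np.r_[X,1])[:3]; u,v=p[:2]/p[2]; i,j=int(v)-2,int(u)
    rr=T[:3,:3]@ray(K,u,v-2); print("z",(T[2,3]+rr[2]*np.median(d[i-4:i+5,j-4:j+5])).round(4))
print(s["time"],s["contact_force"])
E
```

```text
0.0635 0.06355 3.81
0.063 0.063 3.8
0.0625 0.06253 3.54
0.062 0.062 3.37
0.0615 0.06146 2.75
0.061 0.06146 9.12
0.0605 0.06111 10.25
z 0.0675
z 0.0677
z 0.0678
z 0.0677
16.075 [-0.16393172  0.29135204  0.18833419]
```

View pics/w2.png

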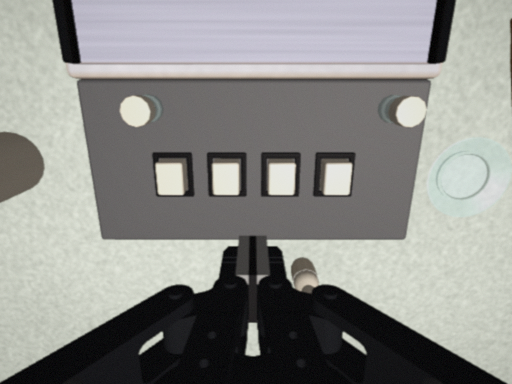

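All four keys, the leftmost at pixel (171,176) included, now read about 67.6 mm. The vials at (136,111) and (409,110), the dish and the dropper have not moved.

```bash
python3 -c "
from station import ticket; print(ticket.close_job())"
```

```text
the job is handed in; nothing more can be done
None
```

The latched key was the one at the +y end of the row. I pressed it home, it sprang back up, and I handed the job in at about 16 s of robot time.

- **Finding it:** both cameras put its top at about 63.7 mm, against 67 to 68 mm for the other three. A light tap met it only at 64 mm, which confirmed it.
- **Pressing it:** I pushed to the stop at about 61 mm with roughly 10 N, let go and backed off 130 mm.
- **Last check:** the wrist camera showed all four tops at 67.5 to 67.8 mm, so all are up. The vials, dish and dropper looked unmoved. The wash bottle was only partly in that picture, and the beaker and spoon were not checked again; the arm only crossed the bench well above all of them.
- **Disagreements:** the force reading was noisy by 1 to 2 N during the tap, so the contact height is the stronger evidence. The two cameras differed by about 2 mm on the key's position, so I used the mean.

The other three keys were never touched.

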